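Unscrew the nut jar's lid and lay it in the bamboo bowl

TASK

Open the glass jar of hazelnuts that stands clamped in the one-handed jar holder: screw its steel lid off, regripping as often as you need, and lift it clear. Lay the lid flat, top side up, on the floor of the bamboo bowl, setting it down rather than dropping it, and let go. Leave the mug, the salt cellar and the plate where they stand.

Things in the scene. Friction and masses are not known exactly. Their poses are not given: they have to be found in the camera images.
- jar: Clear glass jar of hazelnuts, 72 mm across, upright in a white clamp-type jar holder: base plate 84 x 200 mm, V jaws 48 mm high on the jar's +y and -y sides, black star knob 125 mm out on the -y side. Jar and holder are fixed to the counter. Origin on the jar's axis at counter height, z up. The jar's shoulder is 95 mm above the origin.
- jar_rim (a point): Centre of the jar's mouth, 115 mm above the jar's origin. The neck has an ordinary right-hand screw thread: the lid comes off anticlockwise seen from above and climbs 6.4 mm per full turn (1 mm per rad), with 1 to 2 mm of up-and-down play once loose. After about 4.7 rad (three quarters of a turn) the threads part and it lifts straight off; turning farther does no harm.
- lid: Round steel screw lid with a ribbed skirt, 62 mm across, 20 mm high, about 60 g. Origin at the centre of the skirt's lower edge, z up through its top. It starts screwed tight: origin 99 mm above the counter on the jar's axis, x and y axes parallel to the jar's.
- lid_top (a point): Centre of the lid's top face, 20 mm above the lid's origin. Below the skirt's lower edge, 4 mm are free down to the jar's shoulder. A springy seal makes the lid stiff for about the first radian (some 0.5 N m), after that it turns easily. It stays where it is when the fingers let go of it.
- bowl: Low, wide bamboo bowl, loose, about 250 g: 170 mm across at the rim, 35 mm high, flat inner floor about 130 mm across and 6 mm above the counter. Origin at the centre of its underside, z up. It stands in one of the three places of a row beyond the jar, with the mug and the salt cellar in the other two.
- mug: Green stoneware mug, loose, 80 mm across and 92 mm high, with a handle reaching 37 mm out on its own +y side. Origin at the centre of its underside. To be left alone.
- cellar: Squat open glass salt cellar, loose, 74 mm across and 55 mm high. Origin at the centre of its underside. To be left alone.
- plate: White plate, loose, 160 mm across and 18 mm high, on the counter to the left. Origin at the centre of its underside. To be left alone.
There are look-alikes about, which are no part of the job. There is more than one size of the lid; the job needs the smaller. Of the things that look like the bowl, the larger one is meant.

How it is judged:
By the outcome, as a careful person would: the job done as asked, in the order asked, and still so for the second after the job is handed in, with the robot touching nothing.
It also fails if it takes over 61 s, if anything falls off the work surface, if the arm or the gripper's body presses on something with over 40 N, if the wrist force passes 120 N, or if a joint passes its speed limit or range.

ROBOT

A 7-joint arm with a two-finger parallel gripper is mounted at the origin on the work surface. World frame = base frame: x ahead of the robot, y to its left, z up, the work surface at z = 0. Lengths are in m, angles in rad, forces in N, time in s.
With the tool pointing down it reaches from about 0.425 to 0.975 m from the base axis. Payload 16.7 kg.
Tool frame: the origin (TCP) lies at the very end of the fingers, on their centre line; the grasp point (between the pads) lies manip.grip_point_offset behind it (manip.grip_point_offset is the distance from the TCP to the grasp point, in m); z points along the fingers, y is the direction in which the jaws open and shut (so a half turn about z gives the same grasp; the last joint's range is limited). The gripper opens to 85 mm and grips with 20 to 120 N. Pads are 22 mm wide; open, the fingers measure 114 mm over their backs; the gripper's body (76 mm by 85 mm) begins 54 mm behind the grasp point. The pads swing forward as they close: fully open they stand 13 mm farther back than shut.
Start: joints at [-1.468, 0.426, 0.074, 1.606, -0.034, 1.111, -0.067], TCP at [0.169, 0.654, 0.231] pointing down, gripper open.
Joint ranges: [-2.85, 2.85], [-0.5, 2.14], [-1.23, 1.37], [0.21, 2.46], [-1.02, 4.16], [0.16, 2.05], [-2.73, 2.73]. Speed limits (rad/s): [1.89, 1.89, 2.39, 2.39, 3.01, 3.01, 3.01].

INTERFACE

Orientations are given as a unit quaternion [w, x, y, z].
In Python, from rig import sensors, imaging, hand_in, nets, manip gives the robot as it stands.
- The arm moves only by the tool send_rows, never from a script. Its argument "commands" is text: rows parted by semicolons, each of 7 numbers parted by spaces: the shift along the world's x, y, z each as a share of 50 mm, from -1 to 1, then the turn, a rotation vector about the world's x, y, z each as a share of 180 degrees, from -1 to 1, then the closure, from -1 (fully open) to 1 (shut). In form: x y z rx ry rz fingers; .... A call has 1 to 8 rows; each row shifts and turns the commanded pose from where the row before left it; what a row does not reach is not made up. A row lasts 1/8 s, in which the tool goes at most 62.5 mm and 10.7 degrees, less where a joint would pass 70% of its speed; a pose out of reach is approached as far as the arm can. A call with a number of a shift or a turn outside -1 to 1 is refused whole. A call with a gripper value outside its range is refused whole. The fingers move at their own pace and stop on an object; "newtons" is the grip in N (left out, the last holds). Time passes only in rows, so rows that do not move let the fingers close. It gives the time, the measured TCP pose, the force and the opening at its end, in the units of the state.
- sensors.get_obs(): the state, without advancing time (a new reading comes with each control period).
- imaging.read_camera(name): name is "scene" or "side" or "wrist"; returns (picture, depth): 420x560x3 uint8, red, green, blue; 420x560 float32, m along the optical axis (not along the pixel's ray), 0 where there is no reading.
- imaging.camera_info(name): a dict with "camera_matrix" (3x3 intrinsics, pixels), "k1" (the pictures are not rectified: a ray, as slopes to the right and down, at radius r is drawn at 1 + k1 r^2 times it, then the intrinsics apply), "rvec" (rotation vector, rad) and "tvec" (3), from world to camera coordinates, as OpenCV has them; the wrist camera has in their place "hand_eye" (4x4, takes a point from camera to tool coordinates, whose origin is the TCP and whose axes are the flange's). Camera axes: x right, y down, z forward; pixel columns grow to the right and rows downward; lengths in m; the calibration is good to about 2 mm. A picture is of the moment at which its call begins: read the wrist's pose just before it. camera_info takes no time and is no camera call.
- hand_in(): hands the job in, once; it reports no verdict.
Trained networks look in the newest picture that a camera, given by its name, has taken for a name from the list of things; names that differ only in an ending like _2 or _b are one class to them, and where a whole thing is asked for, a point or a joint stands for the part that bears it (a point fixed in the world has none). Each returns a list of dicts, best first, with "conf" (0 to 1); they miss things now and then, are a little off and sometimes report something else, mostly with a low value. They report only what shows in the picture. A call takes as long as a camera call. They do not tell look-alikes from the thing itself.
- nets.recognise(camera, name): "rect" ([left, top, right, bottom] in pixels, round what is visible of it).
- nets.outline_of(camera, name): "mask" (420x560 bool, what is visible of it) and "rect" ([left, top, right, bottom] in pixels, round what is visible of it).
The state is a dict: "t": time; "joint_positions": joint angles; "dq": joint speeds; "joint_torque": joint torques, N m; "eef_pos": TCP position; "ee_rot": TCP orientation; "contact_force": force on the tool from outside, world axes, zero at the start; "wrist_torque": the same for the moment, N m; "opening": finger opening in m.
Only numpy, scipy, OpenCV 4.12 (cv2) and the standard library are available. Lean on these libraries where they do the work, as an engineer would, in place of code of your own. Each camera call takes 0.05 s, during which the arm holds its last target.

## Working session

There is one attempt and no reset: what is moved stays moved. The work goes in short steps, Python scripts to look and compute and a tool call to move; the robot and the scene stay as the last step left them, time stands still between calls to the robot, and variables do not carry over. Pictures are saved under pics/ and viewed, and the job is handed in when it is done.

Besides the shell and the picture viewer there is one more tool, called in YAML: its name, and indented under it one key for each argument. send_rows: Moves the arm, as the interface text tells. Shift numbers are shares of 50 mm and turn numbers shares of 180 degrees, none past 1 either way. Its arguments: {"type":"object","properties":{"commands":{"type":"string"},"newtons":{"type":"number"}},"required":["commands"]}

```bash
ls; mkdir -p pics; cat > h.py <<'E'
import numpy as np, cv2
from rig import sensors, imaging, hand_in, nets, manip
def save(im,n): cv2.imwrite('pics/'+n,cv2.cvtColor(im,cv2.COLOR_RGB2BGR))
def pose(cam):
    ci=imaging.camera_info(cam)
    if 'hand_eye' in ci:
        o=sensors.get_obs();w,x,y,z=o['ee_rot']
        from scipy.spatial.transform import Rotation as R
        T=np.eye(4);T[:3,:3]=R.from_quat([x,y,z,w]).as_matrix();T[:3,3]=o['eef_pos']
        return ci,T@np.array(ci['hand_eye'])
    Rm=cv2.Rodrigues(np.array(ci['rvec'],float))[0];t=np.array(ci['tvec'],float).ravel()
    T=np.eye(4);T[:3,:3]=Rm.T;T[:3,3]=-Rm.T@t
    return ci,T
def rays(ci,uv):
    K=np.array(ci['camera_matrix'],float)
    uv=np.asarray(uv,float).reshape(-1,1,2)
    return cv2.undistortPoints(uv,K,np.array([ci['k1'],0,0,0,0.])).reshape(-1,2)
def pts(ci,T,uv,d):
    r=rays(ci,uv);d=np.asarray(d).reshape(-1,1)
    return np.c_[r*d,d]@T[:3,:3].T+T[:3,3]
def cloud(ci,T,depth):
    v,u=np.nonzero(depth>0)
    P=np.full(depth.shape+(3,),np.nan);P[v,u]=pts(ci,T,np.c_[u,v],depth[v,u]);return P
def proj(ci,T,P):
    Ti=np.linalg.inv(T);rv=cv2.Rodrigues(Ti[:3,:3])[0]
    return cv2.projectPoints(np.asarray(P,float).reshape(-1,3),rv,Ti[:3,3],np.array(ci['camera_matrix'],float),np.array([ci['k1'],0,0,0,0.]))[0].reshape(-1,2)
E
python3 - <<'E'
from h import *
print(sensors.get_obs(), manip.grip_point_offset)
for c in ['scene','side']:
    ci,T=pose(c); im,d=imaging.read_camera(c); save(im,c+'0.png'); np.savez('/tmp/'+c+'0.npz',im=im,d=d,T=T)
    print(c,ci,T[:3,3])
    for n in ['jar','lid','bowl','mug','cellar','plate']:
        for r in nets.recognise(c,n): print(c,n,np.round(r['rect']),round(r['conf'],2))
E
```

```text
pics
{'t': 0.0, 'joint_positions': array([-1.46750423,  0.42674126,  0.07384354,  1.60661554, -0.03410684,
        1.11083341, -0.0671    ]), 'dq': array([ 6.00137074e-04, -1.00399778e-03, -8.65290850e-05,  9.40136428e-04,
       -4.52992463e-04,  5.88041461e-04, -5.06175454e-05]), 'joint_torque': array([-1.61770578e-03, -9.49823570e+01,  3.75998095e+00, -4.63523519e+01,
        1.91634003e-02,  1.00088961e-02,  5.67044651e-05]), 'eef_pos': array([0.1687398 , 0.65312984, 0.23060045]), 'ee_rot': array([-3.93239456e-05,  1.26073758e-01,  9.92020645e-01, -6.68006370e-04]), 'contact_force': array([-0.63737937,  0.25445632,  0.12357962]), 'wrist_torque': array([-0.00398136, -0.03795134,  0.00081257]), 'opening': 0.0854904326708197} 0.0187
scene {'camera_matrix': array([[398.85535775,   0.        , 278.01847566],
       [  0.        , 398.85535775, 206.21068726],
       [  0.        ,   0.        ,   1.        ]]), 'k1': -0.06864328669232565, 'rvec': array([ 1.63334457,  2.01338519, -0.77960625]), 'tvec': array([-0.00868872, -0.31896536,  1.20411146])} [1.00823114 0.24169821 0.69047139]
sc
[... 248 characters left out ...]
294.] 0.72
scene cellar [285. 285. 326. 333.] 0.6
scene plate [374. 200. 449. 258.] 0.58
side {'camera_matrix': array([[396.31865933,   0.        , 284.14951265],
       [  0.        , 396.31865933, 202.85488581],
       [  0.        ,   0.        ,   1.        ]]), 'k1': 0.0180232207678366, 'rvec': array([ 2.35798828, -0.1979425 ,  0.08250309]), 'tvec': array([-0.48975911,  0.21128177,  0.82518551])} [ 0.41056368 -0.50352583  0.73711214]
side jar [240. 186. 291. 252.] 0.72
side lid [250. 173. 275. 199.] 0.92
side lid [192. 211. 230. 244.] 0.92
side bowl [316. 221. 398. 284.] 0.72
side mug [370. 289. 424. 360.] 0.95
side cellar [239. 185. 291. 253.] 0.62
side plate [211. 143. 267. 177.] 0.83
```

View pics/scene0.png

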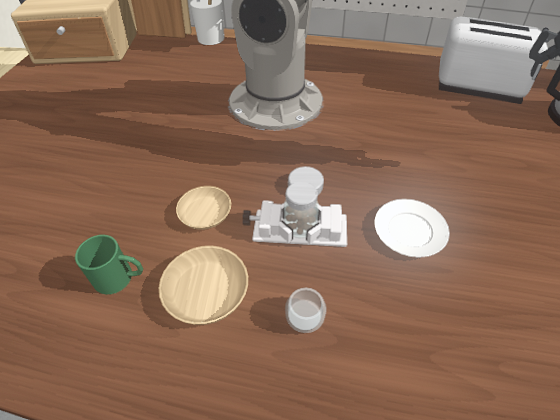

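View pics/side0.png

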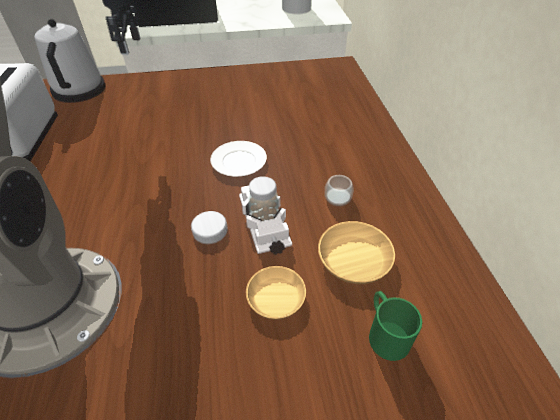

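The jar in its holder carries the lid at scene (302,192) / side (263,188). A larger loose lid lies on the counter at scene (306,180) / side (210,227). The large bowl is at scene (204,284) / side (356,252) and a small look-alike at scene (204,207) / side (276,293). The mug is at scene (105,265), the cellar at (306,309) and the plate at (412,228).

The choice is the lid on the jar (the smaller one) and the bigger bowl in the row. Next I measure both.

```bash
python3 - <<'E'
from h import *
for c,cr in [('scene',(140,150,370,350)),('side',(180,130,430,330))]:
    f=np.load('/tmp/'+c+'0.npz'); ci,T=pose(c); P=cloud(ci,T,f['d'])
    a,b,e,g=cr; save(cv2.resize(f['im'][b:g,a:e],None,fx=3,fy=3),c+'0z.png')
    x,y,z=P[...,0],P[...,1],P[...,2]
    reg=(x>.25)&(x<1.0)&(abs(y)<.5)
    print(c,'table',np.nanmedian(z[reg]))
    # lid top
    m=reg&(z>.112)&(z<.126)
    n,l,s,cen=cv2.connectedComponentsWithStats(m.astype(np.uint8))
    for i in range(1,n):
        if s[i,4]>60:
            q=P[l==i]; (cc),r=cv2.minEnclosingCircle(q[:,:2].astype(np.float32)); print('h.12',cen[i].round(),s[i,4],q.mean(0).round(4),np.array(cc).round(4),round(r,4))
    for lo,hi,nm in [(.027,.04,'rim'),(.015,.024,'low')]:
        m=reg&(z>lo)&(z<hi)
        n,l,s,cen=cv2.connectedComponentsWithStats(m.astype(np.uint8))
        for i in range(1,n):
            if s[i,4]>40:
                q=P[l==i]; cc,r=cv2.minEnclosingCircle(q[:,:2].astype(np.float32)); print(nm,cen[i].round(),s[i,4],q.mean(0).round(4),np.array(cc).round(4),round(r,4))
E
```

```text
scene table 0.000776834112396152
h.12 [301. 194.] 608 [0.4764 0.1616 0.1192] [0.4726 0.1615] 0.0311
rim [307. 176.] 246 [0.3312 0.1527 0.0279] [0.3374 0.1513] 0.0392
rim [251. 219.] 97 [0.4912 0.0572 0.0341] [0.4889 0.0569] 0.0203
rim [300. 234.] 312 [0.508  0.1664 0.0335] [0.5067 0.1653] 0.0846
rim [201. 279.] 924 [ 6.509e-01 -5.000e-04  3.310e-02] [0.6595 0.0079] 0.0854
rim [100. 258.] 127 [ 0.65   -0.2166  0.0337] [ 0.6551 -0.209 ] 0.0275
rim [113. 279.] 163 [ 0.6903 -0.1667  0.0334] [ 0.6764 -0.1836] 0.0383
rim [306. 295.] 95 [0.6458 0.2023 0.0323] [0.6558 0.204 ] 0.0267
rim [305. 322.] 158 [0.7005 0.2102 0.035 ] [0.6754 0.2063] 0.0365
low [201. 196.] 263 [ 0.4352 -0.0787  0.0195] [ 0.4654 -0.0623] 0.0611
low [414. 227.] 719 [0.4274 0.4014 0.0173] [0.4296 0.3974] 0.0804
low [208. 225.] 69 [ 0.5144 -0.0333  0.0198] [ 0.5005 -0.0407] 0.0471
low [300. 237.] 131 [0.5076 0.1664 0.0199] [0.5013 0.1647] 0.0603
low [200. 273.] 645 [ 0.6325 -0.0106  0.0194] [0.6576 0.0075] 0.0777
low [102. 261.] 56 [ 0.6486 -0.2181  0.0193] [ 0.6518 -0.2153] 0.0202
low [114. 285.] 102 [ 0.6947 -0.1667  0.
[... 631 characters left out ...]
 [0.4881 0.0456] 0.0181
rim [398. 320.] 135 [ 0.6897 -0.1695  0.0334] [ 0.6794 -0.1815] 0.0327
rim [387. 347.] 148 [ 0.6506 -0.2169  0.033 ] [ 0.664  -0.2002] 0.0381
low [238. 155.] 402 [0.4313 0.4063 0.0176] [0.4314 0.3962] 0.0804
low [340. 185.] 43 [0.6857 0.2328 0.0194] [0.6832 0.2264] 0.0225
low [337. 200.] 63 [0.6642 0.1789 0.0196] [0.6708 0.1946] 0.034
low [211. 235.] 95 [0.3415 0.1171 0.0197] [0.3385 0.1433] 0.041
low [358. 241.] 443 [0.6785 0.0432 0.0193] [0.6622 0.0107] 0.0777
low [276. 280.] 312 [ 0.4734 -0.0318  0.0193] [ 0.4681 -0.0586] 0.0622
low [397. 323.] 82 [ 0.6907 -0.1688  0.0192] [ 0.6834 -0.1775] 0.0302
low [385. 350.] 92 [ 0.6493 -0.2172  0.0192] [ 0.6601 -0.2022] 0.037
```

```bash
python3 - <<'E'
from h import *
for c,us in [('scene',{'lidtop':(302,187,.119),'loose':(306,176,.02),'bowl':(204,285,.03),'small':(204,206,.02),'mug':(103,245,.092),'cellar':(306,297,.055),'plate':(412,228,.01)}),('side',{'lidtop':(263,186,.119),'loose':(210,222,.02),'bowl':(356,247,.03),'small':(276,288,.02),'mug':(399,316,.092),'cellar':(339,184,.055),'plate':(239,158,.01)})]:
    ci,T=pose(c)
    for k,(u,v,h) in us.items():
        r=rays(ci,[u,v])[0]; d=T[:3,:3]@[r[0],r[1],1]; s=(h-T[2,3])/d[2]; print(c,k,(T[:3,3]+s*d).round(3))
E
```

```text
scene lidtop [0.457 0.16  0.119]
scene loose [0.324 0.149 0.02 ]
scene bowl [0.663 0.01  0.03 ]
scene small [ 0.464 -0.061  0.02 ]
scene mug [ 0.654 -0.185  0.092]
scene cellar [0.662 0.205 0.055]
scene plate [0.427 0.4   0.01 ]
side lidtop [0.474 0.157 0.119]
side loose [0.341 0.157 0.02 ]
side bowl [0.664 0.017 0.03 ]
side small [ 0.471 -0.052  0.02 ]
side mug [ 0.672 -0.191  0.092]
side cellar [0.671 0.2   0.055]
side plate [0.432 0.402 0.01 ]
```

```bash
ls pics
```

```text
scene0.png
scene0z.png
side0.png
side0z.png
```

View pics/scene0z.png

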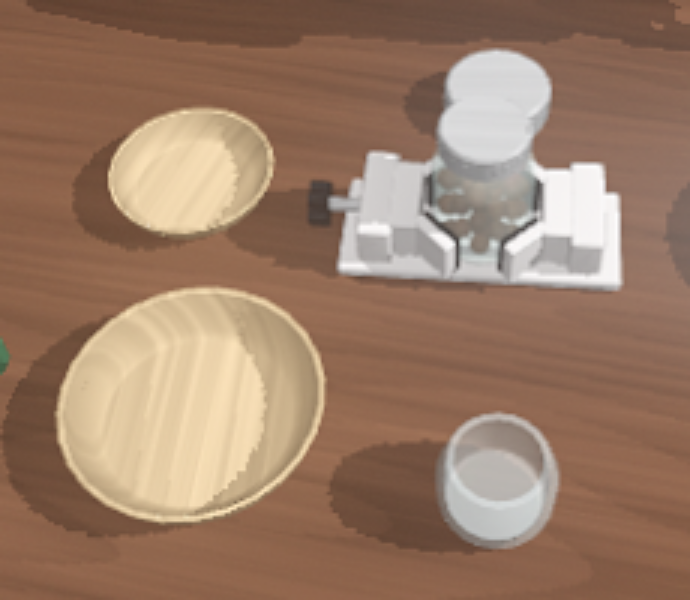

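send_rows:
  commands: "0.38 -0.616 0 0 0 -0.055 -1;0.38 -0.616 0 0 0 -0.055 -1;0.38 -0.616 0 0 0 -0.055 -1;0.38 -0.616 0 0 0 -0.055 -1;0.38 -0.616 0 0 0 -0.055 -1;0.38 -0.616 0 0 0 -0.055 -1;0.38 -0.616 0 0 0 -0.055 -1;0.38 -0.616 0 0 0 -0.055 -1"
  newtons: 80

```text
t: 1.7
eef_pos: [0.3214, 0.4061, 0.2315]
ee_rot: [-0.0, 0.731, 0.682, 0.0]
contact_force: [0.5, -0.1, 0.4]
opening: 0.0853
```

```bash
python3 -c "
from h import *
o=sensors.get_obs();print(o['t'],o['joint_positions'].round(3),o['eef_pos'].round(4),o['ee_rot'].round(3))"
```

```text
1.7 [-1.388  0.171  0.41   1.974 -0.081  1.011 -1.01 ] [0.3214 0.4061 0.2315] [-0.     0.731  0.682  0.   ]
```

send_rows:
  commands: "0.38 -0.615 0 0 0 -0.055 -1;0.38 -0.615 0 0 0 -0.055 -1;0.38 -0.615 0 0 0 -0.055 -1;0.38 -0.615 0 0 0 -0.055 -1;0.38 -0.615 0 0 0 -0.055 -1;0.38 -0.615 0 0 0 -0.055 -1;0.38 -0.615 0 0 0 -0.055 -1;0.38 -0.615 0 0 0 -0.055 -1"

```text
t: 2.7
eef_pos: [0.4734, 0.1601, 0.2316]
ee_rot: [-0.0, 0.998, 0.059, 0.0]
contact_force: [1.0, 0.6, -0.6]
opening: 0.0855
```

send_rows:
  commands: "0 0 0 0 0 -0.055 -1;0 0 0 0 0 -0.055 -1;0 0 0 0 0 -0.055 -1;0 0 0 0 0 0 -1"

```text
t: 3.2
eef_pos: [0.4728, 0.1612, 0.2314]
ee_rot: [-0.0, 0.981, -0.195, 0.0]
contact_force: [0.1, 0.6, 0.1]
opening: 0.0852
```

```bash
python3 - <<'E'
from h import *
o=sensors.get_obs();print(o['t'],o['joint_positions'].round(3),o['eef_pos'].round(4),o['ee_rot'].round(3))
ci,T=pose('wrist'); im,d=imaging.read_camera('wrist'); save(im,'w1.png')
P=cloud(ci,T,d); z=P[...,2]; m=(z>.112)&(z<.126)
n,l,s,cen=cv2.connectedComponentsWithStats(m.astype(np.uint8))
for i in range(1,n):
    if s[i,4]>100:
        q=P[l==i]; cc,r=cv2.minEnclosingCircle(q[:,:2].astype(np.float32)); print(cen[i].round(),s[i,4],q.mean(0).round(4),np.array(cc).round(4),round(r,4))
E
```

```text
3.2 [-1.206  0.17   0.848  2.027 -0.151  1.006 -2.248] [0.4728 0.1612 0.2314] [-0.     0.981 -0.195  0.   ]
[279. 208.] 4670 [0.4729 0.1598 0.1187] [0.4717 0.1602] 0.0314
```

View pics/w1.png

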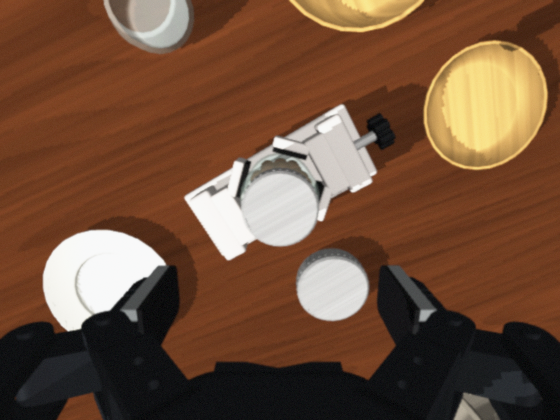

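```bash
python3 - <<'E'
from h import *
ci=imaging.camera_info('wrist'); H=np.array(ci['hand_eye']); im,d=imaging.read_camera('wrist')
P=cloud(ci,H,d)
for nm,sl in [('L',P[260:345,95:185]),('R',P[260:345,370:450])]:
    q=sl.reshape(-1,3); q=q[(q[:,2]<.04)&(q[:,2]>-.08)]
    print(nm,len(q),np.percentile(q[:,2],[0,50,90,99,100]).round(4)); b=q[q[:,2]>np.percentile(q[:,2],97)]; print(b.mean(0).round(4),q.min(0).round(4),q.max(0).round(4))
print([round(float(x),4) for x in H[:3,3]], [k for k in dir(manip) if k[0]!='_'])
E
```

```text
L 4688 [-0.0758 -0.0428 -0.022  -0.0141 -0.0121]
[-0.0006 -0.0425 -0.0147] [-0.0125 -0.0564 -0.0758] [ 0.0172 -0.0274 -0.0121]
R 4278 [-0.0755 -0.0407 -0.0213 -0.014  -0.0116]
[-0.001   0.0429 -0.0145] [-0.0126  0.0277 -0.0755] [ 0.017   0.0573 -0.0116]
[0.0665, 0.0004, -0.1418] ['MotionError', 'grip_point_offset']
```

send_rows:
  commands: "0 -0.026 -0.5 0 0 -0.045 -1;0 0 -0.5 0 0 -0.045 -1;0 0 -0.4 0 0 0 -1;0 0 0 0 0 0 -1"

```text
t: 3.8
eef_pos: [0.4722, 0.1594, 0.1604]
ee_rot: [0.001, 0.944, -0.331, -0.001]
contact_force: [0.5, 0.4, -0.3]
opening: 0.0855
```

send_rows:
  commands: "0.012 0.008 -0.5 0 0 0 -1;0 0 -0.4 0 0 0 -1;0 0 -0.388 0 0 0 -1;0 0 0 0 0 0 -1;0 0 0 0 0 0 -1"

```text
t: 4.42
eef_pos: [0.4741, 0.1604, 0.098]
ee_rot: [-0.001, 0.943, -0.332, 0.0]
contact_force: [0.1, 1.0, 0.2]
opening: 0.0853
```

```bash
python3 -c "
from h import *
o=sensors.get_obs();print(o['t'],o['joint_positions'].round(3),o['eef_pos'].round(4),o['ee_rot'].round(3),o['contact_force'],o['wrist_torque'])"
```

```text
4.425 [-1.073  0.409  0.76   2.144 -0.42   0.737 -2.284] [0.4741 0.1604 0.098 ] [-0.001  0.943 -0.332  0.   ] [0.06669283 1.04542447 0.18671802] [ 0.01371224 -0.00663853 -0.02102821]
```

send_rows:
  commands: "-0.02 -0.012 0 0 0 0 1;0 0 0 0 0 0 1;0 0 0 0 0 0 1;0 0 0 0 0 0 1;0 0 0 0 0 0 1;0 0 0 0 0 0 1"
  newtons: 80

```text
t: 5.18
eef_pos: [0.4726, 0.1597, 0.0976]
ee_rot: [-0.0, 0.943, -0.332, 0.0]
contact_force: [-3.9, -1.5, 11.4]
opening: 0.0595
```

```bash
python3 - <<'E'
from h import *
o=sensors.get_obs();print(o['t'],o['joint_positions'].round(3),o['eef_pos'].round(4),o['ee_rot'].round(3),o['contact_force'],o['wrist_torque'],o['opening'])
for c in ['wrist','side']:
    im,d=imaging.read_camera(c); 
    if c=='side': im=cv2.resize(im[130:290,180:380],None,fx=4,fy=3.75)
    else:
        P=cloud(imaging.camera_info(c),np.array(imaging.camera_info(c)['hand_eye']),d); 
        for sl in (P[:,:280],P[:,280:]):
            q=sl.reshape(-1,3); q=q[(abs(abs(q[:,1])-.037)<.004)&(abs(q[:,0])<.02)&(q[:,2]<.02)]; print(len(q),np.percentile(q[:,2],[50,95,99,100]).round(4))
    save(im,c+'2.png')
E
```

```text
5.175 [-1.074  0.407  0.761  2.147 -0.42   0.736 -2.284] [0.4726 0.1597 0.0976] [-0.     0.943 -0.332  0.   ] [-3.86666491 -1.46750274 11.38807524] [-0.32276832  0.73215811  0.01013407] 0.05948379364280689
1409 [-0.0499 -0.0134  0.0159  0.0199]
1519 [-0.0492 -0.0118  0.0171  0.0199]
```

View pics/wrist2.png

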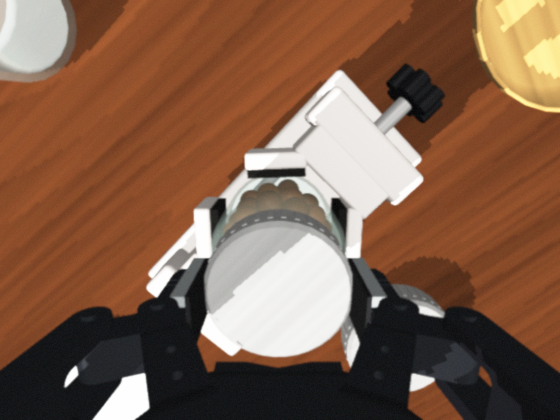

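View pics/side2.png

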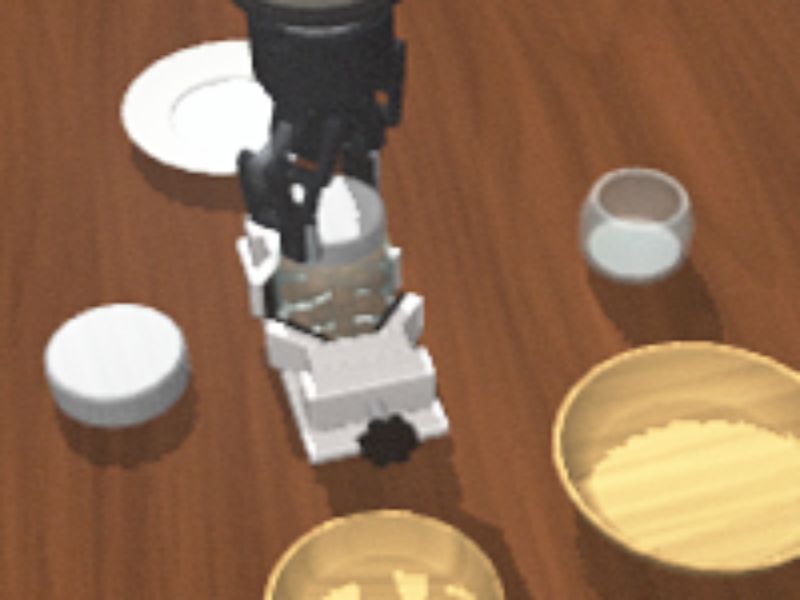

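send_rows:
  commands: "0 0 0.03 0 0 0.03 1;0 0 0.003 0 0 0.05 1;0 0 0.003 0 0 0.05 1;0 0 0.003 0 0 0.05 1"

```text
t: 5.78
eef_pos: [0.4723, 0.1595, 0.099]
ee_rot: [0.0, 0.999, -0.053, 0.0]
contact_force: [1.0, -0.8, -6.4]
opening: 0.0596
```

```bash
cat > s.py <<'E'
from h import *
o=sensors.get_obs();q=o['ee_rot'];print(o['t'],o['joint_positions'].round(3),o['eef_pos'].round(4),'yaw',round(2*np.degrees(np.arctan2(q[2],q[1])),1),'F',o['contact_force'].round(1),'M',o['wrist_torque'].round(2),round(o['opening'],4))
E
python3 s.py; python3 - <<'E'
from h import *
im,d=imaging.read_camera('wrist');save(im,'w3.png')
E
```

```text
5.775 [-0.962  0.366  0.612  2.142 -0.316  0.721 -1.818] [0.4723 0.1595 0.099 ] yaw -6.1 F [ 1.  -0.8 -6.4] M [-0.14 -0.29 -0.13] 0.0596
```

View pics/w3.png

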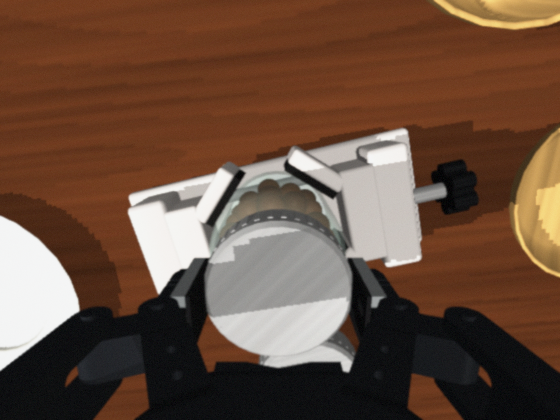

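send_rows:
  commands: "0.005 0.004 0.003 0 0 0.055 1;0 0 0.003 0 0 0.055 1;0 0 0.003 0 0 0.055 1;0 0 0.003 0 0 0.055 1;0 0 0.003 0 0 0.055 1;0 0 0.003 0 0 0.055 1"

```text
t: 6.58
eef_pos: [0.4728, 0.1596, 0.1]
ee_rot: [0.0, 0.894, 0.448, 0.0]
contact_force: [1.4, -2.2, -3.4]
opening: 0.0598
```

```bash
python3 s.py; python3 - <<'E'
from h import *
im,d=imaging.read_camera('wrist');save(im,'w4.png')
E
```

```text
6.575 [-0.757  0.327  0.358  2.129 -0.173  0.712 -0.928] [0.4728 0.1596 0.1   ] yaw 53.2 F [ 1.4 -2.2 -3.4] M [-0.31 -0.21 -0.04] 0.0598
```

View pics/w4.png

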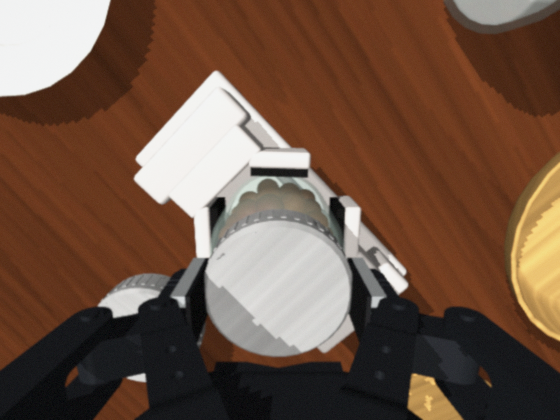

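send_rows:
  commands: "0 0 0.0035 0 0 0.055 1;0 0 0.0035 0 0 0.055 1;0 0 0.0035 0 0 0.055 1;0 0 0.0035 0 0 0.055 1;0 0 0.0035 0 0 0.055 1;0 0 0.0035 0 0 0.055 1;0 0 0.0035 0 0 0.055 1;0 0 0.0035 0 0 0.055 1"

```text
t: 7.62
eef_pos: [0.4728, 0.1597, 0.1013]
ee_rot: [0.0, 0.405, 0.914, 0.0]
contact_force: [0.5, -0.7, -1.9]
opening: 0.0593
```

```bash
python3 s.py
```

```text
7.625 [-0.501  0.311  0.054  2.114 -0.025  0.718  0.306] [0.4728 0.1597 0.1013] yaw 132.2 F [ 0.5 -0.7 -1.9] M [-0.08 -0.27 -0.07] 0.0593
```

send_rows:
  commands: "0 0 0.0035 0 0 0.055 1;0 0 0.0035 0 0 0.055 1;0 0 0.0035 0 0 0.055 1;0 0 0.0035 0 0 0.055 1;0 0 0.0035 0 0 0.055 1;0 0 0.0035 0 0 0.055 1;0 0 0.0035 0 0 0.055 1;0 0 0.0035 0 0 0.055 1"

```text
t: 8.62
eef_pos: [0.4728, 0.1599, 0.1027]
ee_rot: [0.0, -0.271, 0.963, -0.0]
contact_force: [0.1, 1.4, -2.2]
opening: 0.0598
```

```bash
python3 s.py
```

```text
8.625 [-0.258  0.318 -0.23   2.098  0.107  0.736  1.563] [0.4728 0.1599 0.1027] yaw 211.4 F [ 0.1  1.4 -2.2] M [ 0.17 -0.15 -0.04] 0.0598
```

send_rows:
  commands: "0 0 0.0035 0 0 0.055 1;0 0 0.0035 0 0 0.055 1;0 0 0.0035 0 0 0.055 1;0 0 0.0035 0 0 0.055 1;0 0 0.0035 0 0 0.055 1;0 0 0.02 0 0 0 1;0 0 0.04 0 0 0 1"

```text
t: 9.5
eef_pos: [0.4727, 0.1597, 0.1065]
ee_rot: [-0.0, -0.647, 0.763, -0.0]
contact_force: [0.2, -0.1, -0.9]
opening: 0.0598
```

```bash
python3 s.py
```

```text
9.5 [-0.107  0.329 -0.407  2.087  0.187  0.759  2.346] [0.4727 0.1597 0.1065] yaw 260.6 F [ 0.2 -0.1 -0.9] M [-0.06  0.01 -0.02] 0.0598
```

send_rows:
  commands: "0 0 0.1 0 0 0 1;0 0 0.3 0 0 0 1;0 0 0.5 0 0 0 1;0 0 0.5 0 0 0 1;0 0 0.2 0 0 0 1;0 0 0 0 0 0 1"

```text
t: 10.25
eef_pos: [0.473, 0.1599, 0.1871]
ee_rot: [0.001, -0.649, 0.761, -0.0]
contact_force: [0.1, -0.0, -1.4]
opening: 0.0592
```

```bash
python3 s.py; python3 - <<'E'
from h import *
im,d=imaging.read_camera('side');save(cv2.resize(im[90:290,180:430],None,fx=3,fy=3),'s5.png')
im,d=imaging.read_camera('scene');save(cv2.resize(im[100:340,140:420],None,fx=2.5,fy=2.5),'c5.png')
ci,T=pose('wrist');im,d=imaging.read_camera('wrist');save(im,'w5.png')
P=cloud(ci,T,d); q=P[230:340,230:330].reshape(-1,3); A=np.c_[q[:,:2],np.ones(len(q))]; c=np.linalg.lstsq(A,q[:,2],rcond=None)[0]; print('lid top',q.mean(0),'slope',c[:2])
E
```

```text
10.25 [-0.072  0.217 -0.432  2.018  0.114  0.927  2.419] [0.473  0.1599 0.1871] yaw 260.9 F [ 0.1 -0.  -1.4] M [-0.    0.05 -0.01] 0.0592
 ** On entry to DLASCL parameter number  4 had an illegal value
 ** On entry to DLASCL parameter number  4 had an illegal valueTraceback (most recent call last):
  File "<stdin>", line 5, in <module>
    x, resids, rank, s = _umath_linalg.lstsq(a, b, rcond,
                         ~~~~~~~~~~~~~~~~~~~^^^^^^^^^^^^^
                                             signature=signature)
                                             ^^^^^^^^^^^^^^^^^^^^
    raise LinAlgError("SVD did not converge in Linear Least Squares")
numpy.linalg.LinAlgError: SVD did not converge in Linear Least Squares
```

View pics/s5.png

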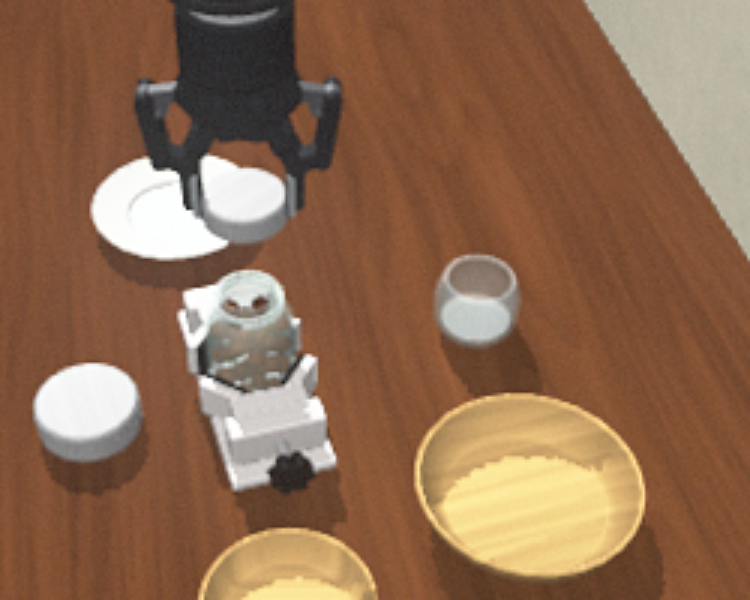

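View pics/w5.png

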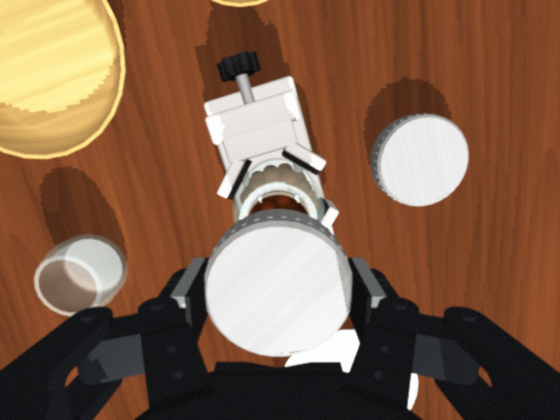

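```bash
python3 - <<'E'
from h import *
ci,T=pose('wrist');im,d=imaging.read_camera('wrist')
P=cloud(ci,T,d); q=P[235:340,215:345].reshape(-1,3); q=q[np.isfinite(q).all(1)];q=q[abs(q[:,2]-np.median(q[:,2]))<.006]
A=np.c_[q[:,:2],np.ones(len(q))]; c=np.linalg.lstsq(A,q[:,2],rcond=None)[0]; print('wrist',len(q),q.mean(0),'slope',c[:2])
for cam in('scene','side'):
    ci,T=pose(cam);im,d=imaging.read_camera(cam);P=cloud(ci,T,d)
    uv=proj(ci,T,[[.473,.16,.208]])[0];u,v=uv.astype(int);m=P[v-30:v+31,u-30:u+31].reshape(-1,3)
    m=m[np.isfinite(m).all(1)];m=m[(abs(m[:,2]-.208)<.006)&(np.hypot(m[:,0]-.473,m[:,1]-.16)<.028)]
    A=np.c_[m[:,:2],np.ones(len(m))]; c=np.linalg.lstsq(A,m[:,2],rcond=None)[0]; print(cam,uv,len(m),m.mean(0),np.median(m[:,2]),c[:2])
    b=P.reshape(-1,3);b=b[np.isfinite(b).all(1)];b=b[np.hypot(b[:,0]-.66,b[:,1]-.008)<.05];print('floor',np.median(b[:,2]))
    w=P.reshape(-1,3);w=w[np.isfinite(w).all(1)];w=w[(np.hypot(w[:,0]-.66,w[:,1]-.008)<.1)&(w[:,2]>.029)];cc,r=cv2.minEnclosingCircle(w[:,:2].astype(np.float32));print('bowl',cc,r)
print(sensors.get_obs()['eef_pos'])
E
```

```text
wrist 13102 [0.47046928 0.15706766 0.20601402] slope [0.00024  0.005132]
scene [301.87768509 158.73694194] 221 [0.4728536  0.17330647 0.20717252] 0.20725525752664903 [0.00355675 0.00266266]
floor 0.0068181939915166745
bowl (0.6594308614730835, 0.007904035970568657) 0.08539975434541702
side [260.67298651 154.39223356] 340 [0.47248298 0.15954091 0.2077741 ] 0.2078568568800539 [ 0.00082674 -0.00275787]
floor 0.007033596041937651
bowl (0.6615444421768188, 0.007687688339501619) 0.08590919524431229
[0.47235243 0.15970923 0.18573097]
```

send_rows:
  commands: "0.2 -0.16 0 0 0 -0.045 1;0.45 -0.36 0 0 0 -0.045 1;0.6 -0.5 0 0 0 -0.045 1;0.7 -0.56 0 0 0 -0.045 1;0.7 -0.56 0 0 0 -0.045 1;0.6 -0.5 0 0 0 -0.045 1;0.35 -0.28 0 0 0 -0.045 1;0.15 -0.12 0 0 0 -0.045 1"

```text
t: 11.55
eef_pos: [0.6608, 0.0065, 0.1854]
ee_rot: [-0.001, -0.137, 0.991, -0.0]
contact_force: [-1.1, 0.5, -1.0]
opening: 0.0594
```

send_rows:
  commands: "0 0 -0.3 0 0 0 1;0 0 -0.6 0 0 0 1;0 0 -0.6 0 0 0 1;0 0 -0.4 0 0 0 1;0 0 -0.1 0 0 0 1;0 0 0 0 0 0 1"

```text
t: 12.3
eef_pos: [0.6603, 0.0079, 0.0866]
ee_rot: [0.0, -0.141, 0.99, 0.0]
contact_force: [0.5, -0.1, -0.8]
opening: 0.0596
```

```bash
python3 s.py; python3 - <<'E'
from h import *
im,d=imaging.read_camera('side');save(cv2.resize(im[150:350,230:480],None,fx=3,fy=3),'s6.png')
im,d=imaging.read_camera('scene');save(cv2.resize(im[100:340,100:380],None,fx=2.5,fy=2.5),'c6.png')
E
```

```text
12.3 [-0.025  0.554 -0.115  1.747  0.08   0.846  1.677] [0.6603 0.0079 0.0866] yaw 196.2 F [ 0.5 -0.1 -0.8] M [ 0.01 -0.02 -0.  ] 0.0596
```

View pics/s6.png

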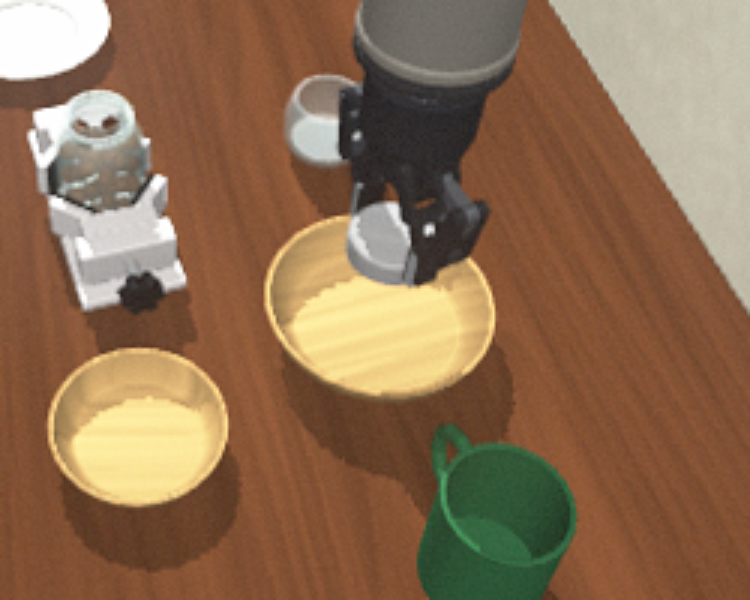

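View pics/c6.png

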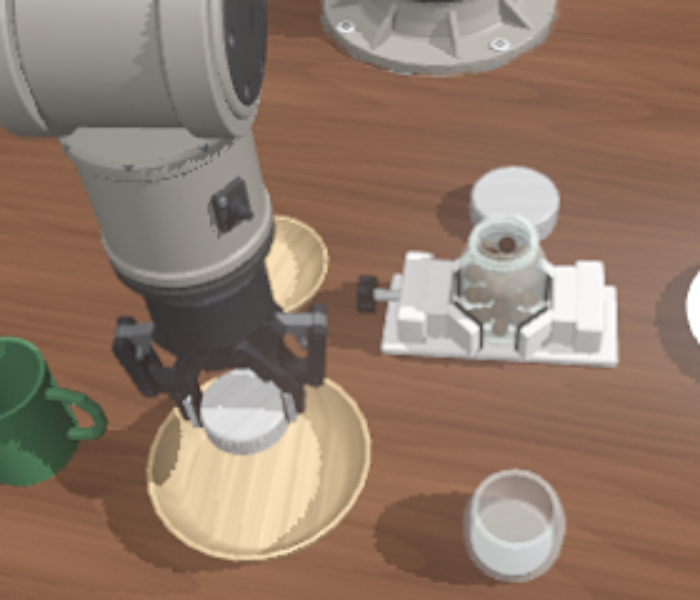

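send_rows:
  commands: "0 0 -0.4 0 0 0 1;0 0 -0.5 0 0 0 1;0 0 -0.4 0 0 0 1;0 0 -0.2 0 0 0 1;0 0 0 0 0 0 1;0 0 0 0 0 0 1"
  newtons: 50

```text
t: 13.15
eef_pos: [0.6607, 0.0079, 0.0121]
ee_rot: [0.0, -0.14, 0.99, -0.0]
contact_force: [0.2, -0.6, -0.7]
opening: 0.0593
```

send_rows:
  commands: "0 0 -0.02 0 0 0 1;0 0 -0.02 0 0 0 1;0 0 0 0 0 0 1"

```text
t: 13.52
eef_pos: [0.6602, 0.0078, 0.0096]
ee_rot: [0.0, -0.14, 0.99, -0.0]
contact_force: [-0.8, 0.7, -1.5]
opening: 0.0596
```

send_rows:
  commands: "0 0 -0.02 0 0 0 1;0 0 -0.02 0 0 0 1;0 0 0 0 0 0 1"

```text
t: 13.9
eef_pos: [0.6601, 0.0078, 0.0073]
ee_rot: [-0.0, -0.14, 0.99, -0.0]
contact_force: [0.3, 1.3, -0.9]
opening: 0.0593
```

send_rows:
  commands: "0 0 -0.015 0 0 0 1;0 0 -0.015 0 0 0 1;0 0 0 0 0 0 1"

```text
t: 14.28
eef_pos: [0.6601, 0.0078, 0.0058]
ee_rot: [-0.0, -0.14, 0.99, -0.0]
contact_force: [0.6, 0.8, -0.6]
opening: 0.0596
```

send_rows:
  commands: "0 0 -0.015 0 0 0 1;0 0 -0.01 0 0 0 1;0 0 0 0 0 0 1"

```text
t: 14.65
eef_pos: [0.6602, 0.0078, 0.0049]
ee_rot: [0.0, -0.14, 0.99, -0.0]
contact_force: [-1.3, -0.4, 4.0]
opening: 0.0593
```

```bash
python3 s.py; python3 - <<'E'
from h import *
ci,T=pose('wrist');im,d=imaging.read_camera('wrist');save(im,'w7.png')
P=cloud(ci,T,d); q=P[235:340,215:345].reshape(-1,3); q=q[np.isfinite(q).all(1)]; print(np.median(q,0))
r=P[:200].reshape(-1,3);r=r[np.isfinite(r).all(1)];r=r[np.hypot(r[:,0]-.66,r[:,1]-.008)<.055];print('floor',len(r),np.percentile(r[:,2],[10,50,90]))
E
```

```text
14.65 [-0.032  0.661 -0.105  1.778  0.099  0.708  1.661] [0.6602 0.0078 0.0049] yaw 196.1 F [-1.3 -0.4  4. ] M [ 0.01  0.45 -0.01] 0.0593
[0.65598347 0.00759828 0.02517666]
floor 6174 [0.00443325 0.00520307 0.00599874]
```

View pics/w7.png

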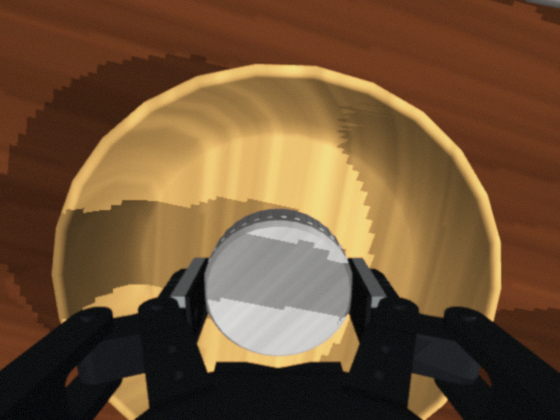

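send_rows:
  commands: "0 0 0 0 0 0 -0.3;0 0 0 0 0 0 -0.45;0 0 0 0 0 0 -0.6;0 0 0 0 0 0 -0.7;0 0 0 0 0 0 -0.7"
  newtons: 20

```text
t: 15.32
eef_pos: [0.6602, 0.0078, 0.0047]
ee_rot: [-0.0, -0.14, 0.99, -0.0]
contact_force: [0.7, 0.5, -0.4]
opening: 0.0727
```

```bash
python3 s.py
```

```text
15.325 [-0.032  0.661 -0.105  1.778  0.099  0.707  1.661] [0.6602 0.0078 0.0047] yaw 196.1 F [ 0.7  0.5 -0.4] M [-0.01  0.02 -0.01] 0.0727
```

Released with no contact force. Now I lift straight up and check.

send_rows:
  commands: "0 0 0.1 0 0 0 -0.7;0 0 0.3 0 0 0 -0.7;0 0 0.6 0 0 0 -0.7;0 0 0.8 0 0 0 -0.7;0 0 0.8 0 0 0 -0.7;0 0 0.7 0 0 0 -0.7;0 0 0.3 0 0 0 -0.7;0 0 0 0 0 0 -0.7"

```text
t: 16.32
eef_pos: [0.6606, 0.0078, 0.1858]
ee_rot: [0.001, -0.14, 0.99, -0.0]
contact_force: [-0.1, -0.1, -0.7]
opening: 0.0722
```

```bash
python3 s.py; python3 - <<'E'
from h import *
ci,T=pose('wrist');im,d=imaging.read_camera('wrist');save(im,'w8.png')
P=cloud(ci,T,d).reshape(-1,3);P=P[np.isfinite(P).all(1)]
m=P[(np.hypot(P[:,0]-.66,P[:,1]-.008)<.05)&(P[:,2]>.02)&(P[:,2]<.035)]
A=np.c_[m[:,:2],np.ones(len(m))];print(len(m),m.mean(0),np.linalg.lstsq(A,m[:,2],rcond=None)[0][:2],cv2.minEnclosingCircle(m[:,:2].astype(np.float32)))
for c in('side','scene'):
    ci,T=pose(c);im,d=imaging.read_camera(c);save(im,c+'8.png');P=cloud(ci,T,d);z=P[...,2];reg=(P[...,0]>.25)&(P[...,0]<1)&(abs(P[...,1])<.5)
    for nm,xy,lo,hi,R in [('bowl',(.66,.008),.029,.04,.1),('cellar',(.672,.206),.04,.06,.05),('mug',(.67,-.19),.08,.1,.06),('plate',(.43,.397),.013,.024,.1)]:
        q=P[reg&(z>lo)&(z<hi)&(np.hypot(P[...,0]-xy[0],P[...,1]-xy[1])<R)]
        if len(q): cc,r=cv2.minEnclosingCircle(q[:,:2].astype(np.float32));print(c,nm,len(q),np.round(cc,4),round(r,4))
E
```

```text
16.325 [-0.02   0.445 -0.12   1.677  0.061  1.021  1.692] [0.6606 0.0078 0.1858] yaw 196.1 F [-0.1 -0.1 -0.7] M [ 0.01 -0.01 -0.03] 0.0722
3395 [0.65845397 0.0074366  0.02512058] [0.0043615  0.00216727] ((0.6595391035079956, 0.0075780488550662994), 0.031343717128038406)
side bowl 618 [0.6607 0.0085] 0.0855
side cellar 310 [0.6744 0.203 ] 0.036
side mug 572 [ 0.6678 -0.1868] 0.046
side plate 591 [0.4305 0.3959] 0.0807
scene bowl 836 [0.6595 0.0075] 0.0854
scene cellar 589 [0.6754 0.206 ] 0.0357
scene mug 564 [ 0.6693 -0.1838] 0.0485
scene plate 1114 [0.4287 0.3963] 0.08
```

View pics/w8.png

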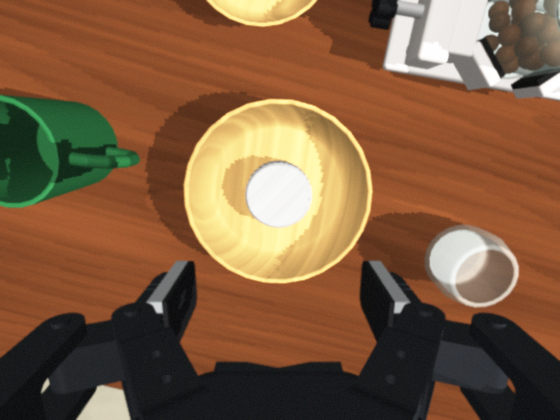

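View pics/side8.png

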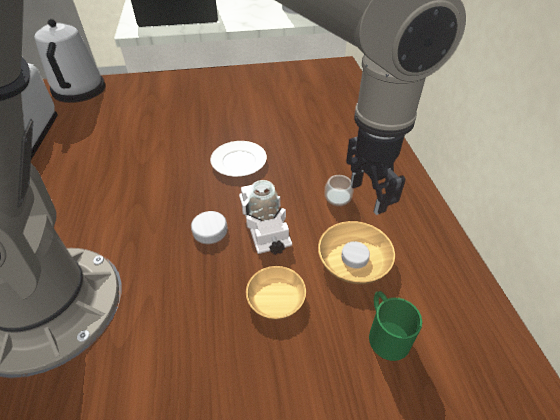

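The wrist view shows the lid flat and top side up in the middle of the big bowl at (280,193). The side view shows the open jar at (263,190), with everything else in place and the gripper clear.

```bash
python3 -c "
from h import *
print(hand_in())"
```

```text
the job is handed in; nothing more can be done
None
```

The smaller lid is off the jar and lies flat, top side up, on the floor of the larger bamboo bowl. I handed the job in at about 16.5 s of the 61 s allowed.

- **Unscrewing:** One grip was enough. I turned the lid about 5.2 rad anticlockwise while following its climb, then lifted it straight off with no resistance.
- **Placing:** I lowered the lid until it touched the bowl floor at about 4 N, opened the fingers slightly and retreated upward.
- **Lid check:** The last wrist view has the lid top at z ≈ 0.025 m, with a slope under 0.5 %. It is about 1 mm from the bowl's centre and measures 31 mm in radius, which matches the smaller lid.
- **Surroundings:** The bowl, plate and cellar show no shift beyond the 2 mm measuring noise. For the mug I had no matching measurement from before, but it looks unmoved in the pictures and the arm never came near it. The gripper is clear of everything.
- **Odd readings:** The opening read 59.5 mm on the 62 mm lid. There was also a brief push of about 11 N on the tool when the fingers closed on the lid. No check failed.

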